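# Move a clean copper plate with a spatula

### The job

The copper sample plate must keep its clean faces, so do not touch it with the gripper: take the spatula by its upright grip, slide its blade under the copper plate between the rails, lift the plate clear and set it down flat, centred and square, on the empty rest with the blue rails. Then draw the spatula out from under the plate and from the rest and leave it standing flat on the trolley, grip up. Leave the steel plate where it lies.

Things in the scene. Friction and masses are not known exactly. Their poses are not given: they have to be found in the camera images.
- spatula: loose spatula, 0.16 kg: flat dark steel blade with an upright black grip, orange on top, over its rear end; stands flat on its blade on the trolley. Origin: on the blade's underside, below the grip's middle; x forward along the blade, z up. Grip 28 mm along x, 22 mm along y (grasp across y from above, about 50 mm up), from 13 to 78 mm high; collar 36 x 28 mm below it
- spatula_tip (a point): middle of the blade's front edge. The blade is 44 mm wide (last 18 mm: 32 mm or more), 2.5 mm thick, and runs from 20 mm behind to 110 mm ahead of the spatula's origin. A plate rides well with its centre 75 mm ahead of that origin
- copper_plate: loose bare reddish copper plate, 76 (its x) x 96 (its y) x 4 mm, about 0.26 kg, flat across the rails of a grey rest that is shaped just like the blue one: its underside is 18 mm above the trolley. Origin: centre of its underside; z up, x along the rails within 3 degrees, centred within 5 mm. This is the one to move
- steel_plate: loose bare grey steel plate, 76 (its x) x 96 (its y) x 4 mm, about 0.22 kg, flat across the rails of a grey rest that is shaped just like the blue one: its underside is 18 mm above the trolley. Origin: centre of its underside; z up, x along the rails within 3 degrees, centred within 5 mm. It stays where it is
- rest_blue: fixed support 80 x 108 mm: 3 mm black base plate with two blue rails along its x, 80 mm long, tops 18 mm above the trolley. The channel between them (y -33 to +33 mm, from 3 to 18 mm high) is open at both ends. Origin: centre of its underside; x roughly away from the robot, z up. Empty; the copper plate goes here. One of three rests side by side, order varies
Mind the look-alikes: they are no part of the job. Of the things shaped like the spatula, the steel one is meant.

How it is judged:
By the outcome, as a careful person would: the job done as asked, in the order asked, and still so for the second after the job is handed in, with the robot touching nothing.
It also fails if it takes over 58 s, if anything falls off the work surface, if the arm or the gripper's body presses on something with over 40 N, if the wrist force passes 120 N, or if a joint passes its speed limit or range.

### The arm

A 7-joint arm with a two-finger parallel gripper is mounted at the origin on a cart in front of the work surface, level with it; the furniture and walls round the work are solid. World frame = base frame: x ahead of the robot, y to its left, z up, the work surface at z = 0. Lengths are in m, angles in rad, forces in N, time in s.
With the tool pointing down it reaches from about 0.425 to 0.875 m from the base axis. Payload 8.4 kg.
Tool frame: the origin (TCP) lies on the mounting face of the last link; the fingertips stand 182 mm ahead of it and the grasp point (between the pads) lies ctrl.pinch_z ahead of it (ctrl.pinch_z is the distance from the TCP to the grasp point, in m); z points along the fingers, y is the line along which they close (so a half turn about z gives the same grasp; the last joint's range is limited). The gripper opens to 87 mm and grips with 3 to 60 N. Pads are 19 mm wide; open, the fingers measure 117 mm over their backs; the gripper's body (75 mm by 190 mm) begins 51 mm behind the grasp point.
Start: joints at [1.016, 0.333, 0.04, 1.465, -0.013, 1.343, -0.059], TCP at [0.286, -0.584, 0.405] pointing down, gripper open.
Joint ranges: [-2.58, 2.58], [-0.38, 2.09], [-1.3, 1.39], [0.25, 2.4], [-1.5, 4.64], [0.08, 2.09], [-2.65, 2.65]. Speed limits (rad/s): [2.22, 2.22, 2.79, 2.79, 3.14, 3.14, 3.14].

### API

Orientations are given as a unit quaternion [w, x, y, z].
In Python, from bench import ctrl, cams gives the robot as it stands. The module is installed in compiled form; this text tells all that it offers.
- The arm moves only by the tool move_arm, never from a script. Its argument "motion" is a list that holds one entry, the list of rows, each a list of 6 numbers: the shift along the tool's x, y, z normalised to -1 to 1, where 1 is 100 mm, then the turn, a rotation vector about the tool's x, y, z normalised to -1 to 1, where 1 is pi rad. A call has 1 to 20 rows; each row is the pose to reach, as a shift and turn from the pose commanded when the call began, along the tool's axes at that moment, turning the shorter way round; what a row does not reach only later rows make up. A row lasts 1/10 s, in which the tool goes at most 50 mm and 8.59 degrees, less where a joint would pass 70% of its speed; a pose out of reach is approached as far as the arm can. A call with a number of a shift or a turn outside -1 to 1 is refused whole. A call with a gripper value outside its range is refused whole. "claw" is the finger opening in mm, from 0 to 87, set as the call begins (left out, the last holds). The fingers move at their own pace and stop on an object; "newtons" is the grip in N (left out, the last holds). Time passes only in rows, so rows that repeat a pose let the fingers close. It gives the time, the measured TCP pose, the force, the opening and the grip force at its end, in the units of the state.
- ctrl.get_obs(): the state, without advancing time (a new reading comes with each control period).
- cams.camera(name): name is "side" or "top" or "wrist"; returns (picture, depth): 420x560x3 uint8, blue, green, red; 420x560 float32, m along the optical axis (not along the pixel's ray), 0 where there is no reading.
- cams.get_calibration(name): a dict with "fx", "fy", "cx", "cy" (pixels), "extrinsics" (4x4, takes a point from world to camera coordinates). Camera axes: x right, y down, z forward; pixel columns grow to the right and rows downward; lengths in m; the calibration is good to about 2 mm. The wrist camera is an equidistant fisheye: a pixel r from the principal point sees the ray r / f radians off the axis. A picture is of the moment at which its call begins: read the wrist's pose just before it. get_calibration takes no time and is no camera call; for the wrist camera it gives the pose at the moment of the call.
- ctrl.close_job(): hands the job in; it is judged then, once.
The state is a dict: "t": time; "q": joint angles; "joint_vel": joint speeds; "joint_torque": joint torques, N m; "tcp_pos": TCP position; "tcp_rot": TCP orientation; "force": force on the tool from outside, world axes, zero at the start; "torque": the same for the moment, N m; "grip_width": opening from 0.0 (shut) to 1.0 (fully open); "finger_force": force on a finger pad.
Only numpy, scipy, OpenCV 4.12 (cv2) and the standard library are available. Lean on these libraries where they do the work, as an engineer would, in place of code of your own. Each camera call takes 0.05 s, during which the arm holds its last target. There are 200 camera calls.

## Working session

There is one attempt and no reset: what is moved stays moved. The work goes in short steps, Python scripts to look and compute and a tool call to move; the robot and the scene stay as the last step left them, time stands still between calls to the robot, and variables do not carry over. Pictures are saved under pics/ and viewed, at most 10 in all, crops included, and the job is handed in when it is done.

Besides the shell and the picture viewer there is one more tool, called after "Request:" by a JSON object that holds its "fn" and its "kwargs". move_arm: Moves the arm, as the interface text tells. Scaled input: -1 to 1 covers 100 mm each way for a shift and pi rad each way for a turn. Its arguments: {"type":"object","properties":{"motion":{"type":"array"},"claw":{"type":"number"},"newtons":{"type":"number"}},"required":["motion"]}

```bash
mkdir -p pics
cat > h.py <<'E'
import numpy as np, cv2
from bench import ctrl, cams
from scipy.spatial.transform import Rotation as R
def shot(n):
    im,d=cams.camera(n); c=cams.get_calibration(n); return im,d,c
def world(d,c):
    v,u=np.mgrid[:d.shape[0],:d.shape[1]]
    p=np.stack([(u-c['cx'])/c['fx']*d,(v-c['cy'])/c['fy']*d,d],-1)
    E=np.array(c['extrinsics']); return (p-E[:3,3])@E[:3,:3]
E
python3 - <<'E'
from h import *
o=ctrl.get_obs(); print(o['t'],o['tcp_pos'],o['tcp_rot'],ctrl.pinch_z)
for n in('top','side'):
    im,d,c=shot(n); cv2.imwrite(f'pics/{n}0.png',im); np.savez(f'{n}0.npz',im=im,d=d,**c)
    E=np.array(c['extrinsics']); print(n,-E[:3,:3].T@E[:3,3],c['fx'],E[:3,:3].tolist())
E
```

```text
0.0 [ 0.28600886 -0.58350335  0.40383461] [-7.88257221e-04  9.74150816e-01  2.25897102e-01 -2.57932911e-04] 0.1635
top [ 0.45509606 -0.19496293  0.88732947] 407.9021809138218 [[0.0018694258946923047, -0.9996233797030046, 0.02737889694576072], [-0.9959186029509042, -0.0043316881758873665, -0.09015194270710677], [0.09023658649983853, -0.027098620420405343, -0.9955516175609215]]
side [0.26072603 0.45516212 0.51895644] 384.9469022341314 [[-0.9293343092878442, -0.3690915027613415, -0.010450079897320557], [-0.1956017717874217, 0.5161148616771349, -0.8338857214448592], [0.31317357560002906, -0.7729145568207181, -0.5518382003817118]]
```

View pics/top0.png

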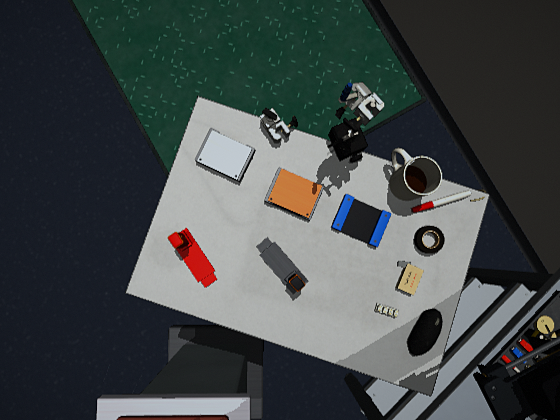

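View pics/side0.png

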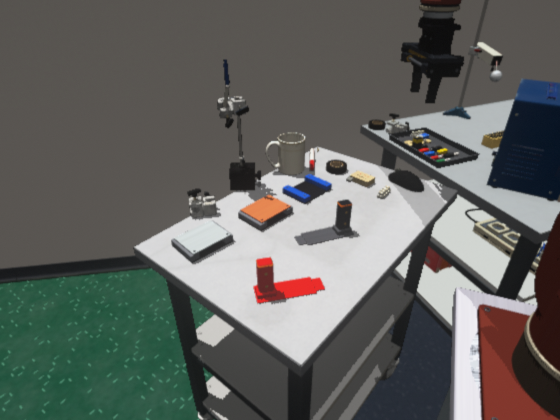

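The top view holds two things shaped like the spatula: the dark steel one (blade 262,245 to grip 297,283) and the red look-alike (190,255). The plates are copper (293,194) and steel (225,155), and the blue rest is at (361,220). I choose the dark spatula. A clamp stand sits behind the copper plate at (345,140). Next I'll measure and check one crop.

Run:
```python
from h import *
z=np.load('top0.npz'); im=z['im'];d=z['d'];W=world(d,z)
hsv=cv2.cvtColor(im,cv2.COLOR_BGR2HSV); v,u=np.mgrid[:420,:560]
def box(u0,u1,v0,v1): return (u>=u0)&(u<=u1)&(v>=v0)&(v<=v1)&(d>0)
def rect(m,name):
    P=W[m]; zc=np.median(P[:,2]); (c,s,a)=cv2.minAreaRect(P[:,:2].astype(np.float32)*1000)
    print(name,m.sum(),'mean',P.mean(0).round(4),'rect c',np.round(c,1),'s',np.round(s,1),'a',round(a,1),'zmed',zc.round(4))
def big(m):
    n,l,s,_=cv2.connectedComponentsWithStats(m.astype(np.uint8)); return l==1+np.argmax(s[1:,4])
H,S,V=hsv[...,0],hsv[...,1],hsv[...,2]
rect(big((H<20)&(S>120)&box(255,335,160,225)),'copper')
bl=(H>100)&(H<130)&(S>130)&box(320,400,185,255); rect(bl,'blue')
rect(big((W[...,2]>.008)&(W[...,2]<.03)&box(325,395,190,250)),'blue-z')
rect(big((V<110)&(W[...,2]<.012)&box(250,315,228,305)),'blade')
rect(big((W[...,2]>.055)&box(250,320,228,305)),'grip')
rect(big((W[...,2]>.010)&(W[...,2]<.04)&box(190,260,120,190)),'steel')
m=box(150,480,90,330)&(W[...,2]>.03)
n,l,s,c=cv2.connectedComponentsWithStats(m.astype(np.uint8))
for i in range(1,n):
    if s[i,4]>40: P=W[l==i]; print('tall',c[i].round(),P.min(0).round(3),P.max(0).round(3))
rect(big(box(250,450,120,380)&(abs(W[...,2])<.004)&(V>150)),'table')
cr=cv2.resize(im[90:310,150:400],None,fx=2.6,fy=2.6,interpolation=cv2.INTER_CUBIC); cv2.imwrite('pics/crop1.png',cr)
```

```text
copper 1554 mean [ 0.5795 -0.2526  0.0211] rect c [ 581.6 -253.3] s [96.5 80.6] a 67.9 zmed 0.0211
blue 737 mean [ 0.5214 -0.3969  0.0165] rect c [ 522.1 -396.9] s [108.   79.7] a 66.5 zmed 0.0168
blue-z 384 mean [ 0.5044 -0.4356  0.0165] rect c [ 504.8 -436.5] s [21.9 79.9] a 67.1 zmed 0.0167
blade 1088 mean [ 0.426  -0.2223  0.0015] rect c [ 421.8 -226.7] s [142.1  51.5] a 38.2 zmed 0.0013
grip 168 mean [ 0.3929 -0.2526  0.0761] rect c [ 392.2 -253.1] s [28.1 22.2] a 41.0 zmed 0.0766
steel 1770 mean [ 0.6617 -0.1015  0.0205] rect c [ 663.8 -100.9] s [108.9  79.5] a 64.8 zmed 0.0209
tall [354. 122.] [ 0.646 -0.404  0.03 ] [ 0.735 -0.302  0.331]
tall [273. 122.] [ 0.694 -0.24   0.03 ] [ 0.76  -0.178  0.07 ]
tall [416. 175.] [ 0.565 -0.538  0.03 ] [ 0.667 -0.452  0.103]
tall [177. 240.] [ 0.461 -0.028  0.03 ] [0.492 0.001 0.081]
tall [296. 283.] [ 0.377 -0.268  0.033] [ 0.408 -0.237  0.08 ]
tall [433. 327.] [ 0.292 -0.551  0.03 ] [ 0.313 -0.523  0.034]
table 25321 mean [ 0.4434 -0.3422 -0.0011] rect c [ 484.5 -378.9] s [528.1 443.9] a 0.5 zmed -0.0012
```

View pics/crop1.png

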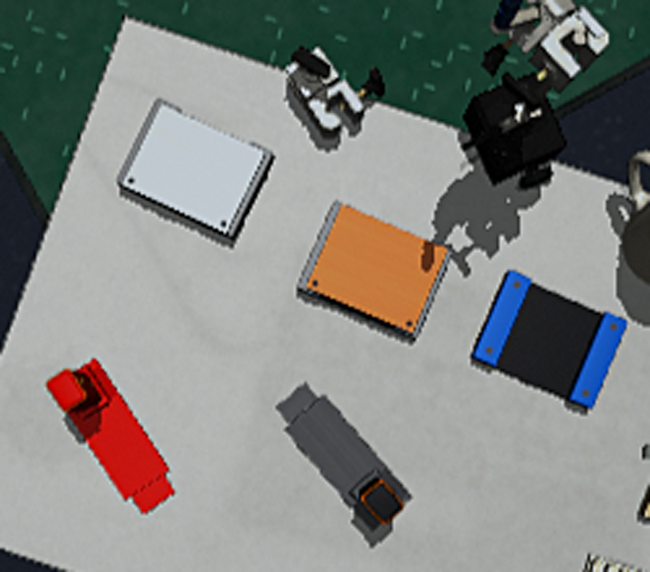

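The crop shows the dark steel spatula, with orange trim on its grip, at crop (380,500); its blade points to (300,400). Bare copper is at (375,270) and the blue rest at (550,340). The red object at (110,430) is the look-alike. I'll refine the poses by fitting box silhouettes in both cameras.

```bash
cat > fit.py <<'E'
from h import *
from scipy.optimize import minimize
def proj(P,c):
    E=np.array(c['extrinsics']); q=P@E[:3,:3].T+E[:3,3]
    return np.stack([q[:,0]/q[:,2]*c['fx']+c['cx'],q[:,1]/q[:,2]*c['fy']+c['cy']],-1)
def corners(b): return np.array([[x,y,z] for x in b[:2] for y in b[2:4] for z in b[4:]])
def sil(p,boxes,c,K):
    m=np.zeros((420*K,560*K),np.uint8); C,S=np.cos(p[2]),np.sin(p[2])
    for b in boxes:
        P=corners(b); P=np.c_[P[:,0]*C-P[:,1]*S+p[0],P[:,0]*S+P[:,1]*C+p[1],P[:,2]]
        h=cv2.convexHull((proj(P,c)*K+K/2).astype(np.float32))
        cv2.fillConvexPoly(m,np.round(h*16).astype(np.int32),1,shift=4)
    return m>0
def fit(p0,boxes,views,K=4):
    """views: list of (mask fn result upsampled, calib)"""
    def cost(s):
        p=np.array([s[0]/1e3,s[1]/1e3,s[2]/100]); t=0
        for m,c in views:
            a=sil(p,boxes,c,K); t+=1-(a&m).sum()/max(1,(a|m).sum())
        return t
    s0=np.array([p0[0]*1e3,p0[1]*1e3,p0[2]*100])
    r=minimize(cost,s0,method='Nelder-Mead',options=dict(initial_simplex=np.vstack([s0,s0+[4,0,0],s0+[0,4,0],s0+[0,0,5]]),xatol=.02,fatol=1e-5))
    return [r.x[0].round(1),r.x[1].round(1),np.degrees(r.x[2]/100).round(2),round(r.fun,3)]
def mask(im,f,p0,K=4,rad=45,c=None):
    I=cv2.resize(im,None,fx=K,fy=K,interpolation=cv2.INTER_CUBIC); h=cv2.cvtColor(I,cv2.COLOR_BGR2HSV)
    m=f(h[...,0],h[...,1],h[...,2]); q=proj(np.array([[p0[0],p0[1],.015]]),c)[0]*K
    v,u=np.mgrid[:420*K,:560*K]; m&=np.hypot(u-q[0],v-q[1])<rad*K
    n,l,s,_=cv2.connectedComponentsWithStats(m.astype(np.uint8))
    return np.isin(l,[i for i in range(1,n) if s[i,4]>60*K*K/4])
COP=lambda H,S,V:(H<20)&(S>110)&(V>50)
BLU=lambda H,S,V:(H>100)&(H<130)&(S>130)
PL=[(-.038,.038,-.048,.048,.018,.022)]
RB=[(-.04,.04,-.054,-.033,.003,.018),(-.04,.04,.033,.054,.003,.018)]
def pose(p0,boxes,f,Z,rad=45):
    v=[(mask(z['im'],f,p0,c=z,rad=rad),z) for z in Z]
    for m,z in v: print('px',m.sum()/16,end=' ')
    print(fit(p0,boxes,v),[fit(p0,boxes,[w]) for w in v])
E
python3 - <<'E'
from fit import *
Z=[np.load('top0.npz'),np.load('side0.npz')]
pose([.581,-.253,-.386],PL,COP,Z)
pose([.522,-.397,-.41],RB,BLU,Z)
z=Z[0]; W=world(z['d'],z); v,u=np.mgrid[:420,:560]
m=((W[...,2]>.02)&(u>250)&(u<320)&(v>228)&(v<305)).astype(np.uint8)
M=cv2.resize(m,None,fx=4,fy=4,interpolation=cv2.INTER_NEAREST)>0
print('spat',fit([.3925,-.2528,.715],[(-.014,.014,-.011,.011,.02,.078)],[(M,z)]))
E
```

```text
px 1560.1875 px 710.875 [np.float64(580.5), np.float64(-252.7), np.float64(-22.7), np.float64(0.116)] [[np.float64(580.4), np.float64(-252.5), np.float64(-22.97), np.float64(0.026)], [np.float64(580.1), np.float64(-254.9), np.float64(-22.74), np.float64(0.072)]]
px 743.1875 px 362.375 [np.float64(522.4), np.float64(-397.5), np.float64(-23.43), np.float64(0.465)] [[np.float64(523.3), np.float64(-397.4), np.float64(-23.52), np.float64(0.118)], [np.float64(526.7), np.float64(-407.4), np.float64(-23.83), np.float64(0.301)]]
spat [np.float64(392.5), np.float64(-252.9), np.float64(41.33), np.float64(0.168)]
```

```bash
cat > go.py <<'E'
import sys; from h import *
# grasp-point target x y z (mm), yaw of tool x (deg) -> tool-frame units
x,y,z,a=map(float,sys.argv[1:5]); o=ctrl.get_obs()
w=o['tcp_rot']; Rc=R.from_quat([w[1],w[2],w[3],w[0]])
Rt=R.from_euler('z',a,degrees=True)*R.from_euler('x',180,degrees=True)
T=np.array([x,y,z])/1e3; T[2]+=ctrl.pinch_z
s=Rc.inv().apply(T-o['tcp_pos'])*10; r=(Rc.inv()*Rt).as_rotvec()/np.pi
X=Rc.apply([1,0,0]); g=np.array(o['tcp_pos'])+Rc.apply([0,0,ctrl.pinch_z])
print('t',round(o['t'],2),'now g',(g*1e3).round(1),'yaw',np.degrees(np.arctan2(X[1],X[0])).round(2),'shift',s.round(4),'turn',r.round(4),'F',np.round(o['force'],1),'grip',round(o['grip_width']*87,1),np.round(o['finger_force'],1))
E
python3 go.py 392.5 -253 150 41
```

```text
t 0.1 now g [ 285.9 -583.3  240.5] yaw 26.11 shift [ 2.4107 -2.4978  0.908 ] turn [-0.0005 -0.     -0.0827] F [ 1.1 -0.2 -0.4] grip 86.9 0.0
```

Request:
{"fn": "move_arm", "kwargs": {"motion": [[[0.15,-0.15,0,0,0,0],[0.4,-0.4,0.05,0,0,0],[0.65,-0.65,0.1,0,0,0],[0.9,-0.9,0.2,0,0,0],[1,-1,0.25,0,0,0]]]}}

```text
t: 0.6
tcp_pos: [0.3334, -0.4466, 0.3788]
tcp_rot: [-0.001, 0.974, 0.228, 0.0]
force: [0.1, 0.7, -0.3]
grip_width: 0.999
finger_force: 0.0
```

Request:
{"fn": "move_arm", "kwargs": {"motion": [[[0.25,-0.25,0.05,0,0,0],[0.5,-0.5,0.1,0,0,0],[0.75,-0.75,0.2,0,0,0],[0.95,-0.95,0.25,0,0,0],[1,-1,0.25,0,0,0]]]}}

```text
t: 1.1
tcp_pos: [0.3785, -0.3133, 0.3539]
tcp_rot: [-0.001, 0.974, 0.228, -0.0]
force: [-0.5, -0.1, 0.3]
grip_width: 0.996
finger_force: 0.0
```

```bash
python3 go.py 392.5 -253 150 41
```

```text
t 1.1 now g [ 378.4 -313.   190.5] yaw 26.32 shift [ 0.3924 -0.4778  0.4053] turn [-0.0006 -0.     -0.0816] F [-0.5 -0.1  0.3] grip 86.6 0.0
```

Request:
{"fn": "move_arm", "kwargs": {"motion": [[[0.1,-0.12,0.1,0,0,-0.02],[0.2,-0.24,0.2,0,0,-0.05],[0.3,-0.36,0.3,0,0,-0.08],[0.38,-0.45,0.4,0,0,-0.0815],[0.392,-0.478,0.405,0,0,-0.0815],[0.392,-0.478,0.405,0,0,-0.0815],[0.392,-0.478,0.405,0,0,-0.0815]]]}}

```text
t: 1.8
tcp_pos: [0.3917, -0.2567, 0.3148]
tcp_rot: [0.0, 0.938, 0.347, 0.0]
force: [1.0, -1.1, 0.8]
grip_width: 0.998
finger_force: 0.0
```

```bash
python3 go.py 392.5 -253 50 41
python3 - <<'E'
from h import *
im,d,c=shot('wrist'); cv2.imwrite('pics/w1.png',im); np.savez('w1.npz',im=im,d=d,**c)
E
```

```text
t 1.8 now g [ 391.8 -256.8  151.3] yaw 40.65 shift [ 0.0301 -0.024   1.0126] turn [ 0.0003 -0.     -0.0019] F [ 1.  -1.1  0.8] grip 86.8 0.0
```

View pics/w1.png

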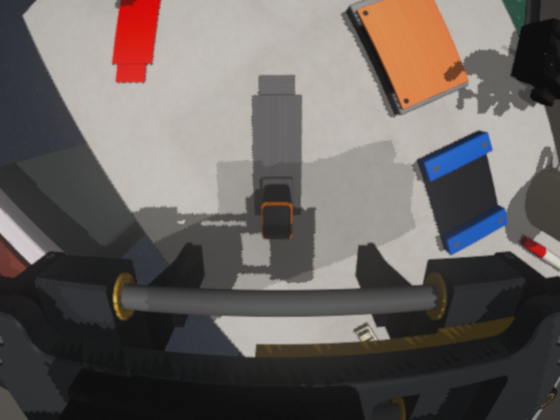

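The grip (277,220) sits midway between the fingers (190 and 370), and the blade is aligned with the tool's x axis. I'm descending now.

Request:
{"fn": "move_arm", "kwargs": {"motion": [[[0,0,0.15,0,0,0],[0,0,0.35,0,0,0],[0,0,0.55,0,0,0],[0,0,0.75,0,0,0],[0,0,0.9,0,0,0],[0,0,1,0,0,0],[0,0,1,0,0,0],[0,0,1,0,0,0]]]}}

```text
t: 2.65
tcp_pos: [0.392, -0.2562, 0.2148]
tcp_rot: [0.0, 0.937, 0.348, 0.0]
force: [-0.2, -0.3, 0.2]
grip_width: 1.002
finger_force: 0.0
```

```bash
python3 go.py 392.5 -253 50 41
```

```text
t 2.65 now g [ 392.1 -256.3   51.3] yaw 40.75 shift [ 0.0247 -0.0211  0.0129] turn [ 0.0002 -0.     -0.0014] F [-0.2 -0.3  0.2] grip 87.2 0.0
```

Request:
{"fn": "move_arm", "kwargs": {"motion": [[[0.02,-0.02,0.01,0,0,0],[0.025,-0.021,0.01,0,0,0],[0.025,-0.021,0.01,0,0,0]]]}}

```text
t: 2.95
tcp_pos: [0.3926, -0.2525, 0.2137]
tcp_rot: [0.0, 0.937, 0.349, 0.0]
force: [-0.1, 0.2, -0.5]
grip_width: 1.001
finger_force: 0.0
```

Request:
{"fn": "move_arm", "kwargs": {"motion": [[[0,0,0,0,0,0],[0,0,0,0,0,0],[0,0,0,0,0,0],[0,0,0,0,0,0],[0,0,0,0,0,0],[0,0,0,0,0,0],[0,0,0,0,0,0],[0,0,0,0,0,0],[0,0,0,0,0,0],[0,0,0,0,0,0]]], "claw": 0, "newtons": 50}}

```text
t: 3.95
tcp_pos: [0.3923, -0.2526, 0.2133]
tcp_rot: [0.0, 0.937, 0.348, 0.0]
force: [0.5, 0.2, -0.1]
grip_width: 0.249
finger_force: 50.0
```

```bash
python3 go.py 392.5 -253 50 41
```

```text
t 3.95 now g [ 392.3 -252.6   49.8] yaw 40.78 shift [-0.0011  0.0039 -0.0023] turn [ 0.     -0.     -0.0012] F [ 0.5  0.2 -0.1] grip 21.6 50.0
```

Request:
{"fn": "move_arm", "kwargs": {"motion": [[[0,0,-0.05,0,0,0],[0,0,-0.15,0,0,0],[0,0,-0.3,0,0,0],[0,0,-0.4,0,0,0],[0,0,-0.5,0,0,0],[0,0,-0.5,0,0,0.02],[0,0,-0.5,0,0,0.05],[0,0,-0.5,0,0,0.09],[0,0,-0.5,0,0,0.13],[0,0,-0.5,0,0,0.17],[0,0,-0.5,0,0,0.21],[0,0,-0.5,0,0,0.25],[0,0,-0.5,0,0,0.29],[0,0,-0.5,0,0,0.32],[0,0,-0.5,0,0,0.345],[0,0,-0.5,0,0,0.354],[0,0,-0.5,0,0,0.354],[0,0,-0.5,0,0,0.354]]]}}

```text
t: 5.75
tcp_pos: [0.3923, -0.2526, 0.2634]
tcp_rot: [-0.0, 0.98, -0.198, 0.0]
force: [-0.0, -0.1, -1.7]
grip_width: 0.253
finger_force: 50.0
```

```bash
python3 go.py 423.8 -186.4 100 -22.9
```

```text
t 5.75 now g [ 392.3 -252.6   99.9] yaw -22.83 shift [ 0.0332 -0.7323 -0.0009] turn [-0.     -0.      0.0004] F [-0.  -0.1 -1.7] grip 22.0 50.0
```

Request:
{"fn": "move_arm", "kwargs": {"motion": [[[0,-0.1,0,0,0,0],[0.01,-0.25,0,0,0,0],[0.02,-0.42,0,0,0,0],[0.03,-0.58,0,0,0,0],[0.033,-0.69,0,0,0,0],[0.033,-0.732,0,0,0,0],[0.033,-0.732,0,0,0,0]]]}}

```text
t: 6.45
tcp_pos: [0.424, -0.186, 0.2633]
tcp_rot: [-0.0, 0.98, -0.198, -0.0]
force: [-0.5, -0.2, -1.3]
grip_width: 0.249
finger_force: 50.0
```

Request:
{"fn": "move_arm", "kwargs": {"motion": [[[0,0,0.1,0,0,0],[0,0,0.22,0,0,0],[0,0,0.34,0,0,0],[0,0,0.42,0,0,0],[0,0,0.42,0,0,0],[0,0,0.42,0,0,0]]]}}

```text
t: 7.05
tcp_pos: [0.4239, -0.1866, 0.221]
tcp_rot: [-0.0, 0.98, -0.199, -0.0]
force: [0.2, -0.3, -1.4]
grip_width: 0.251
finger_force: 50.0
```

```bash
python3 go.py 511.3 -223.4 58 -22.9
python3 - <<'E'
from fit import *
for n in('top','side','wrist'):
    im,d,c=shot(n); np.savez(n+'1.npz',im=im,d=d,**c)
    if n=='side': S=im
    if n=='wrist': Wr=im
z=np.load('top1.npz'); W=world(z['d'],z); print(np.median(W[185:205,285:300].reshape(-1,3),0).round(4))
pose([.581,-.253,-.386],PL,COP,[z])
cv2.imwrite('pics/a1.png',np.hstack([cv2.resize(S[150:330,150:450],(400,240)),cv2.resize(Wr,(400,300))[:240]]))
E
```

```text
t 7.05 now g [ 423.8 -186.5   57.5] yaw -22.94 shift [ 0.9488 -0.0015 -0.0054] turn [-0.      0.0002 -0.0002] F [ 0.2 -0.3 -1.4] grip 21.9 50.0
[ 0.5754 -0.2472  0.021 ]
px 1559.875 [np.float64(580.1), np.float64(-252.5), np.float64(-23.04), np.float64(0.025)] [[np.float64(580.1), np.float64(-252.5), np.float64(-23.04), np.float64(0.025)]]
```

View pics/a1.png

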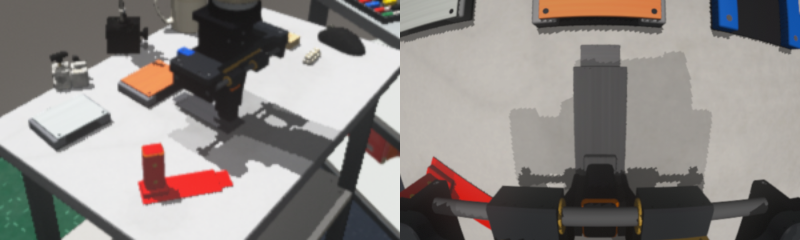

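The wrist view (right half) shows the blade centred (600,60) on the copper plate (600,15) and square to it, so I'm sliding in.

Request:
{"fn": "move_arm", "kwargs": {"motion": [[[0.05,0,0,0,0,0],[0.12,0,0,0,0,0],[0.2,0,0,0,0,0],[0.28,0,0,0,0,0],[0.36,0,0,0,0,0],[0.42,0,0,0,0,0],[0.45,0,0,0,0,0],[0.45,0,0,0,0,0]]]}}

```text
t: 8.0
tcp_pos: [0.4657, -0.2041, 0.2211]
tcp_rot: [-0.0, 0.98, -0.199, -0.0]
force: [0.3, 0.2, -0.9]
grip_width: 0.247
finger_force: 50.0
```

Request:
{"fn": "move_arm", "kwargs": {"motion": [[[0.05,0,0,0,0,0],[0.12,0,0,0,0,0],[0.2,0,0,0,0,0],[0.28,0,0,0,0,0],[0.36,0,0,0,0,0],[0.43,0,0,0,0,0],[0.48,0,0,0,0,0],[0.5,0,0,0,0,0],[0.5,0,0,0,0,0],[0.5,0,0,0,0,0]]]}}

```text
t: 9.0
tcp_pos: [0.5112, -0.2234, 0.2212]
tcp_rot: [-0.0, 0.98, -0.199, -0.0]
force: [-0.9, -0.7, -2.4]
grip_width: 0.254
finger_force: 50.0
```

```bash
python3 go.py 511.3 -223.4 98 -22.9;  python3 - <<'E'
from fit import *
im,d,c=shot('top'); np.savez('top2.npz',im=im,d=d,**c)
pose([.581,-.253,-.386],PL,COP,[np.load('top2.npz')])
E
```

```text
t 9.0 now g [ 511.1 -223.4   57.7] yaw -22.93 shift [ 0.0008 -0.0007 -0.4033] turn [-0.      0.0001 -0.0002] F [-0.9 -0.7 -2.4] grip 22.1 50.0
px 5147.25 [np.float64(581.0), np.float64(-253.4), np.float64(-22.12), np.float64(0.688)] [[np.float64(581.0), np.float64(-253.4), np.float64(-22.12), np.float64(0.688)]]
```

Request:
{"fn": "move_arm", "kwargs": {"motion": [[[0,0,-0.03,0,0,0],[0,0,-0.05,0,0,0],[0,0,-0.065,0,0,0],[0,0,-0.075,0,0,0],[0,0,-0.085,0,0,0],[0,0,-0.1,0,0,0],[0,0,-0.13,0,0,0],[0,0,-0.17,0,0,0],[0,0,-0.22,0,0,0],[0,0,-0.28,0,0,0],[0,0,-0.34,0,0,0],[0,0,-0.38,0,0,0],[0,0,-0.4,0,0,0],[0,0,-0.4,0,0,0],[0,0,-0.4,0,0,0]]], "claw": 0, "newtons": 60}}

```text
t: 10.55
tcp_pos: [0.5113, -0.2235, 0.2611]
tcp_rot: [-0.0, 0.98, -0.199, -0.0]
force: [0.2, -0.2, -4.4]
grip_width: 0.249
finger_force: 60.0
```

```bash
python3 go.py 511.3 -223.4 98 -22.9;  python3 - <<'E'
from fit import *
for n in('top','side','wrist'):
    im,d,c=shot(n); np.savez(n+'3.npz',im=im,d=d,**c)
    cv2.imwrite(f'pics/{n}3.png',im)
a=cv2.imread('pics/top3.png')[90:300,180:440]; b=cv2.imread('pics/side3.png')[100:310,130:390]; w=cv2.imread('pics/wrist3.png')
cv2.imwrite('pics/c3.png',np.vstack([cv2.resize(np.hstack([a,b]),(800,320)),cv2.resize(w[0:190],(800,271))]))
E
```

```text
t 10.55 now g [ 511.2 -223.5   97.6] yaw -22.94 shift [-0.0002 -0.0009 -0.0041] turn [-0.      0.0001 -0.0002] F [ 0.2 -0.2 -4.4] grip 21.6 60.0
```

View pics/c3.png

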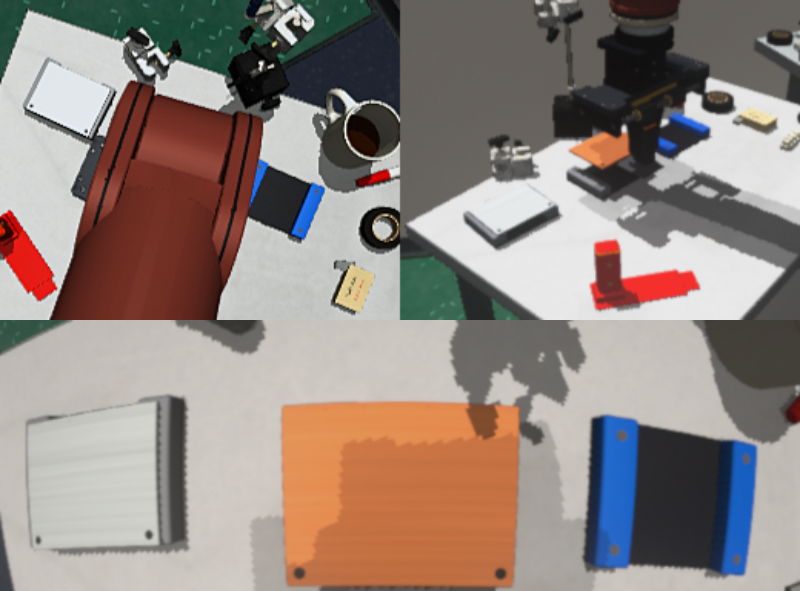

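The copper plate rides flat on the blade (wrist view (400,490)), clear of its rest; steel plate and blue rest (670,490) are undisturbed. Now I'll measure the plate and the blue rest in the wrist camera.

```bash
cat > wf.py <<'E'
import fit
from fit import *
def projw(P,c):
    E=np.array(c['extrinsics']); q=P@E[:3,:3].T+E[:3,3]; r=np.hypot(q[:,0],q[:,1]); th=np.arctan2(r,q[:,2])
    return np.stack([q[:,0]/r*th*c['fx']+c['cx'],q[:,1]/r*th*c['fy']+c['cy']],-1)
fit.proj=projw
up=lambda B,h:[(*b[:4],b[4]+h,b[5]+h) for b in B]
E
python3 - <<'E'
from wf import *
z=np.load('wrist3.npz'); 
for h in (.030,.032,.034): pose([.5805,-.2525,-.4],up(PL,h),COP,[z],rad=140)
pose([.522,-.397,-.41],RB,BLU,[z],rad=120)
print(z['d'][60:180:30,220:360:25].round(4))
E
python3 go.py 452.8 -367.4 98 -23.5
```

```text
px 20837.375 [np.float64(575.1), np.float64(-249.3), np.float64(-22.21), np.float64(0.12)] [[np.float64(575.1), np.float64(-249.3), np.float64(-22.21), np.float64(0.12)]]
px 20837.375 [np.float64(574.5), np.float64(-250.2), np.float64(-21.86), np.float64(0.137)] [[np.float64(574.5), np.float64(-250.2), np.float64(-21.86), np.float64(0.137)]]
px 20837.375 [np.float64(575.2), np.float64(-247.8), np.float64(-22.81), np.float64(0.153)] [[np.float64(575.2), np.float64(-247.8), np.float64(-22.81), np.float64(0.153)]]
px 5212.8125 [np.float64(521.7), np.float64(-389.4), np.float64(-14.1), np.float64(0.692)] [[np.float64(521.7), np.float64(-389.4), np.float64(-14.1), np.float64(0.692)]]
[[0.17   0.1706 0.171  0.17   0.1699 0.1698]
 [0.1761 0.1758 0.1759 0.1753 0.1747 0.1748]
 [0.1805 0.1807 0.1803 0.1804 0.181  0.1797]
 [0.1851 0.1846 0.1851 0.1864 0.185  0.186 ]]
t 10.7 now g [ 511.2 -223.4   97.5] yaw -22.93 shift [ 0.0221  1.5534 -0.0054] turn [0.     0.0002 0.0031] F [-0.4 -0.5 -3.7] grip 21.7 60.0
```

```bash
cat > wd.py <<'E'
from h import *
def wworld(d,c):
    v,u=np.mgrid[:d.shape[0],:d.shape[1]]; x=(u-c['cx'])/c['fx'];y=(v-c['cy'])/c['fy']; th=np.hypot(x,y)+1e-9
    p=np.stack([x/th*np.tan(th)*d,y/th*np.tan(th)*d,d],-1); E=np.array(c['extrinsics']); return (p-E[:3,3])@E[:3,:3]
def rep(f):
    z=np.load(f); W=wworld(z['d'].astype(float),z); h=cv2.cvtColor(z['im'],cv2.COLOR_BGR2HSV); H,S,V=h[...,0],h[...,1],h[...,2]
    for nm,m in(('cop',(H<20)&(S>110)&(V>50)),('blue',(H>100)&(H<130)&(S>130)&(W[...,2]>.012))):
        m=m&(z['d']>0)&(W[...,2]<.12)
        n,l,s,c=cv2.connectedComponentsWithStats(m.astype(np.uint8)); m=np.isin(l,[i for i in range(1,n) if s[i,4]>(3000 if nm=='cop' else 300)])
        P=W[m]; zm=np.median(P[:,2]); P=P[abs(P[:,2]-zm)<.012]
        A=np.c_[P[:,:2]-P[:,:2].mean(0),np.ones(len(P))]; k=np.linalg.lstsq(A,P[:,2],rcond=None)[0]
        c,s,a=cv2.minAreaRect((P[:,:2]*1000).astype(np.float32)); print(nm,len(P),'mean',P.mean(0).round(4),'rect',np.round(c,1),np.round(s,1),round(a,2),'slope',k[:2].round(4),'z',zm.round(4))
E
python3 -c "
from wd import *
rep('wrist3.npz')"
```

```text
cop 20715 mean [ 0.5806 -0.2526  0.0534] rect [ 580.1 -252.4] [95.8 76. ] 66.89 slope [-0.0026  0.0011] z 0.0534
blue 4387 mean [ 0.528  -0.3866  0.0169] rect [ 523.4 -396.1] [108.3  78.5] 66.41 slope [-0.0007  0.0017] z 0.0171
```

Request:
{"fn": "move_arm", "kwargs": {"motion": [[[0,0.02,0,0,0,0],[0,0.06,0,0,0,0],[0,0.12,0,0,0,0],[0,0.2,0,0,0,0],[0,0.28,0,0,0,0],[0,0.36,0,0,0,0],[0,0.44,0,0,0,0],[0,0.52,0,0,0,0],[0,0.6,0,0,0,0],[0,0.67,0,0,0,0],[0,0.73,0,0,0,0],[0,0.77,0,0,0,0],[0,0.79,0,0,0,0],[0,0.8,0,0,0,0]]]}}

```text
t: 12.1
tcp_pos: [0.4802, -0.2972, 0.2612]
tcp_rot: [-0.0, 0.98, -0.199, -0.0]
force: [0.5, 0.1, -3.9]
grip_width: 0.251
finger_force: 60.0
```

```bash
python3 go.py 454.3 -367 98 -23.4
```

```text
t 12.1 now g [ 480.2 -297.2   97.7] yaw -22.93 shift [ 0.0334  0.7437 -0.0028] turn [-0.      0.      0.0026] F [ 0.5  0.1 -3.9] grip 21.9 60.0
```

Request:
{"fn": "move_arm", "kwargs": {"motion": [[[0,0.02,0,0,0,0],[0,0.06,0,0,0,0],[0.005,0.12,0,0,0,0],[0.01,0.2,0,0,0,0],[0.015,0.28,0,0,0,0],[0.02,0.36,0,0,0,0.001],[0.025,0.44,0,0,0,0.002],[0.03,0.52,0,0,0,0.0026],[0.033,0.59,0,0,0,0.0026],[0.033,0.65,0,0,0,0.0026],[0.033,0.7,0,0,0,0.0026],[0.033,0.73,0,0,0,0.0026],[0.033,0.744,0,0,0,0.0026],[0.033,0.744,0,0,0,0.0026]]]}}

```text
t: 13.5
tcp_pos: [0.4542, -0.367, 0.2612]
tcp_rot: [-0.0, 0.979, -0.203, -0.0]
force: [0.2, -0.7, -3.5]
grip_width: 0.246
finger_force: 60.0
```

```bash
python3 go.py 454.3 -367 70 -23.4
python3 - <<'E'
from wd import *
im,d,c=shot('wrist'); np.savez('wrist4.npz',im=im,d=d,**c); cv2.imwrite('pics/w4.png',im)
rep('wrist4.npz')
E
```

```text
t 13.5 now g [ 454.2 -367.    97.7] yaw -23.41 shift [ 6.000e-04 -1.000e-04  2.773e-01] turn [-0.  0. -0.] F [ 0.2 -0.7 -3.5] grip 21.4 60.0
cop 20726 mean [ 0.5235 -0.3964  0.0537] rect [ 523.  -396.1] [95.7 75.9] 66.58 slope [-0.0018  0.0015] z 0.0537
blue 0 mean [nan nan nan] rect [0. 0.] [0. 0.] 0.0 slope [0. 0.] z nan
  return _methods._mean(a, axis=axis, dtype=dtype,
  ret = ret.dtype.type(ret / rcount)
wd.py:11: RuntimeWarning: Mean of empty slice.
  A=np.c_[P[:,:2]-P[:,:2].mean(0),np.ones(len(P))]; k=np.linalg.lstsq(A,P[:,2],rcond=None)[0]
  ret = um.true_divide(
wd.py:12: RuntimeWarning: Mean of empty slice.
  c,s,a=cv2.minAreaRect((P[:,:2]*1000).astype(np.float32)); print(nm,len(P),'mean',P.mean(0).round(4),'rect',np.round(c,1),np.round(s,1),round(a,2),'slope',k[:2].round(4),'z',zm.round(4))
```

View pics/w4.png

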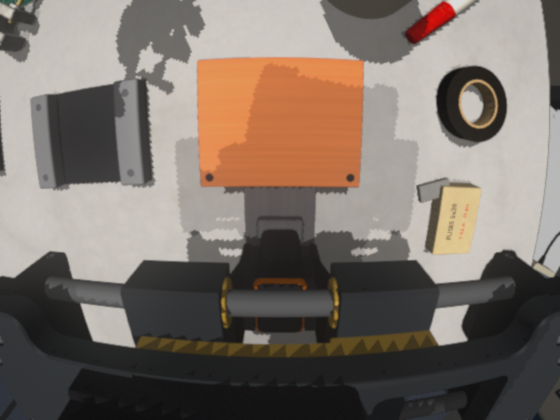

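The plate hides the blue rest and rides level at its target pose. Lowering.

Request:
{"fn": "move_arm", "kwargs": {"motion": [[[0,0,0.02,0,0,0],[0,0,0.06,0,0,0],[0,0,0.11,0,0,0],[0,0,0.17,0,0,0],[0,0,0.22,0,0,0],[0,0,0.26,0,0,0],[0,0,0.285,0,0,0],[0,0,0.3,0,0,0],[0,0,0.31,0,0,0],[0,0,0.32,0,0,0],[0,0,0.33,0,0,0],[0,0,0.34,0,0,0],[0,0,0.36,0,0,0],[0,0,0.38,0,0,0],[0,0,0.4,0,0,0],[0,0,0.4,0,0,0],[0,0,0.4,0,0,0]]]}}

```text
t: 15.25
tcp_pos: [0.4543, -0.367, 0.2212]
tcp_rot: [-0.0, 0.979, -0.203, -0.0]
force: [-0.2, 0.5, -1.8]
grip_width: 0.25
finger_force: 60.0
```

```bash
python3 go.py 454.3 -367 58 -23.4; python3 - <<'E' 2>/dev/null
from wd import *
im,d,c=shot('wrist'); np.savez('wrist5.npz',im=im,d=d,**c)
rep('wrist5.npz')
E
```

```text
t 15.25 now g [ 454.3 -367.    57.7] yaw -23.4 shift [ 0.0004  0.0001 -0.0029] turn [-0.  0. -0.] F [-0.2  0.5 -1.8] grip 21.8 60.0
cop 22418 mean [ 0.5236 -0.3967  0.0215] rect [ 523.  -396.5] [95.2 75.9] 66.53 slope [-0.0006  0.0004] z 0.0215
blue 1542 mean [ 0.5213 -0.4037  0.0174] rect [ 523.2 -397.1] [106.8  77.8] 66.64 slope [-0.0002  0.0004] z 0.0174
```

The plate lies within 1 mm of centre and the blade is unloaded, so I'm drawing it out.

Request:
{"fn": "move_arm", "kwargs": {"motion": [[[-0.04,0,0,0,0,0],[-0.1,0,0,0,0,0],[-0.18,0,0,0,0,0],[-0.26,0,0,0,0,0],[-0.34,0,0,0,0,0],[-0.42,0,0,0,0,0],[-0.5,0,0,0,0,0],[-0.58,0,0,0,0,0],[-0.66,0,0,0,0,0],[-0.74,0,0,0,0,0],[-0.82,0,0,0,0,0],[-0.9,0,0,0,0,0],[-0.95,0,0,0,0,0],[-0.97,0,0,0,0,0],[-0.97,0,0,0,0,0]]]}}

```text
t: 16.8
tcp_pos: [0.3651, -0.3284, 0.2214]
tcp_rot: [0.0, 0.979, -0.203, 0.0]
force: [0.3, 0.0, -2.3]
grip_width: 0.244
finger_force: 60.0
```

```bash
python3 go.py 365.3 -328.5 50.3 -23.4; python3 - <<'E' 2>/dev/null
from wd import *
im,d,c=shot('wrist'); np.savez('wrist6.npz',im=im,d=d,**c); cv2.imwrite('pics/w6.png',im)
rep('wrist6.npz')
E
```

```text
t 16.8 now g [ 365.1 -328.5   57.9] yaw -23.41 shift [ 0.0022 -0.0003  0.0756] turn [ 0.     -0.0001 -0.0001] F [ 0.3  0.  -2.3] grip 21.2 60.0
cop 3442 mean [ 0.4936 -0.3837  0.0213] rect [ 494.6 -383.9] [94.5 14.2] 66.67 slope [ 0.0321 -0.0141] z 0.0213
blue 685 mean [ 0.4895 -0.3856  0.0166] rect [ 494.4 -384.3] [106.6  18.5] 66.49 slope [ 0.1014 -0.0448] z 0.0168
```

View pics/w6.png

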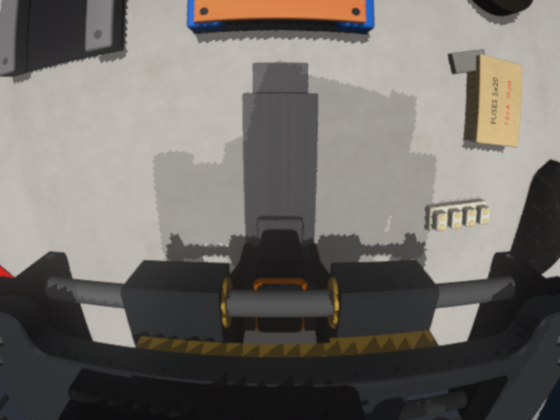

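The blade is clear of the rest: its tip is at (280,65) and the rest edge at (280,30). The trolley below is free, so I'll set the spatula down and release it.

Request:
{"fn": "move_arm", "kwargs": {"motion": [[[0,0,0.02,0,0,0],[0,0,0.04,0,0,0],[0,0,0.055,0,0,0],[0,0,0.065,0,0,0],[0,0,0.072,0,0,0],[0,0,0.077,0,0,0],[0,0,0.077,0,0,0],[0,0,0.077,0,0,0]]]}}

```text
t: 17.65
tcp_pos: [0.3652, -0.3285, 0.2136]
tcp_rot: [0.0, 0.979, -0.203, 0.0]
force: [0.5, -0.0, -2.1]
grip_width: 0.252
finger_force: 60.0
```

Request:
{"fn": "move_arm", "kwargs": {"motion": [[[0,0,0,0,0,0],[0,0,0,0,0,0],[0,0,0,0,0,0],[0,0,0,0,0,0],[0,0,0,0,0,0],[0,0,0,0,0,0],[0,0,0,0,0,0],[0,0,0,0,0,0],[0,0,0,0,0,0],[0,0,0,0,0,0]]], "claw": 87}}

```text
t: 18.65
tcp_pos: [0.3652, -0.3284, 0.2136]
tcp_rot: [-0.0, 0.979, -0.203, -0.0]
force: [-0.4, -0.6, -0.1]
grip_width: 0.984
finger_force: 0.0
```

Request:
{"fn": "move_arm", "kwargs": {"motion": [[[0,0,-0.1,0,0,0],[0,0,-0.25,0,0,0],[0,0,-0.45,0,0,0],[0,0,-0.65,0,0,0],[0,0,-0.85,0,0,0],[0,0,-1,0,0,0],[0,0,-1,0,0,0]]]}}

```text
t: 19.35
tcp_pos: [0.3658, -0.3289, 0.3163]
tcp_rot: [0.001, 0.979, -0.203, 0.002]
force: [-0.5, -0.9, 0.0]
grip_width: 0.998
finger_force: 0.0
```

Request:
{"fn": "move_arm", "kwargs": {"motion": [[[0,0.1,0,0,0,0],[0,0.3,0,0,0,0],[0,0.55,0,0,0,0],[0,0.8,-0.1,0,0,0],[0,1,-0.2,0,0,0],[0,1,-0.2,0,0,0]]]}}

```text
t: 19.95
tcp_pos: [0.3233, -0.4233, 0.3336]
tcp_rot: [0.001, 0.979, -0.205, -0.0]
force: [0.5, -0.1, 0.8]
grip_width: 0.996
finger_force: 0.0
```

Request:
{"fn": "move_arm", "kwargs": {"motion": [[[0,0.1,0,0,0,0],[0,0.3,0,0,0,0],[0,0.55,0,0,0,0],[0,0.8,-0.1,0,0,0],[0,1,-0.2,0,0,0],[0,1,-0.2,0,0,0],[0,1,-0.2,0,0,0]]]}}

```text
t: 20.65
tcp_pos: [0.2859, -0.5117, 0.3525]
tcp_rot: [-0.001, 0.979, -0.203, -0.0]
force: [1.3, 1.0, -0.4]
grip_width: 1.004
finger_force: 0.0
```

```bash
python3 go.py 365.3 -328.5 50.3 -23.4; python3 - <<'E' 2>/dev/null
from fit import *
for n in('top','side'):
    im,d,c=shot(n); np.savez(n+'7.npz',im=im,d=d,**c); cv2.imwrite(f'pics/{n}7.png',im)
pose([.523,-.397,-.41],PL,COP,[np.load('top7.npz')])
a=cv2.imread('pics/top7.png')[90:370,140:500]; b=cv2.imread('pics/side7.png')[90:370,140:500]
cv2.imwrite('pics/c7.png',cv2.resize(np.hstack([a,b]),(800,311)))
E
```

```text
t 20.65 now g [ 285.8 -511.4  189. ] yaw -23.4 shift [ 0.0031 -1.9947  1.3893] turn [-0.0004  0.0004  0.    ] F [ 1.3  1.  -0.4] grip 87.3 0.0
px 1552.375 [np.float64(522.6), np.float64(-396.4), np.float64(-23.88), np.float64(0.037)] [[np.float64(522.6), np.float64(-396.4), np.float64(-23.88), np.float64(0.037)]]
```

View pics/c7.png

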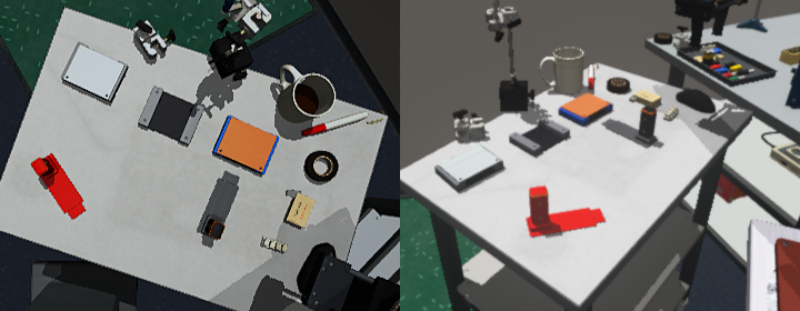

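The copper plate lies square on the blue rest (245,145). The spatula stands free in front of it (215,210) with its grip up, and the steel plate is untouched. Handing in.

```bash
python3 -c "
from bench import ctrl
print(ctrl.close_job())"
```

```text
the job is handed in; nothing more can be done
None
```

The job is handed in at about 21 s: the copper plate lies flat and square on the blue rest, within about 1 mm of centre by the cameras; the spatula stands free on the trolley, grip up, and the steel plate was not touched.

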